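Fit the camera tube to the microscope and hold it home

TASK

Fit the camera tube to the microscope: lift it off the bench, set it upright over the bare spigot on top of the microscope's arm, and turn it there until the keyway hidden in its knurled collar drops over the locating pin. Then press it down fully home against the seat spring, and finish while still gripping it and pressing it home, so that a colleague can tighten the clamp screw. Leave everything else on the bench where it is and never let the tube tip over.

Things in the scene. Friction and masses are not known exactly. Their poses are not given: they have to be found in the camera images.
- tube: Camera tube (loose, about 0.28 kg), upright on the bench. Origin: centre of its underside; z up its axis. Black collar 50 mm in diameter: plain skirt to 22 mm above the underside, knurled grip from 22 to 46 mm; above it a neck 32 mm in diameter to 59 mm and a red dust cap 31 mm in diameter to 71 mm. Its +x axis points to the keyway.
- tube_dot (a point): White dot (6 mm) on the collar's top face, 20 mm out from the axis and 46 mm above the underside; with a white line on the skirt below it marks the keyway's side. The keyway is hidden in a blind bore 28.6 mm in diameter, 22 mm deep, in the underside: a slot 9 mm wide, reaching 21.8 mm out from the axis, open below and as deep as the bore.
- microscope: White microscope stand without its head (fixed). Origin: on the bench, straight below the centre of the seat; z up; the limb is towards its -x, the clamp screw towards its +y. The base is 215 x 145 mm (x from -135 to +81 mm); nothing on it stands higher than the spigot.
- seat (a point): Centre of the flat aluminium seat face (56 mm in diameter) on top of the arm, 225 mm above the bench; axes as the microscope's. A wave spring here holds an unheld keyed tube about 4 mm off the face; pressing the underside flush on the face (fully home) takes about 8 N, the tube's weight included.
- spigot_top (a point): Centre of the top of the dark steel spigot that stands 20 mm up from the seat; 26 mm in diameter, its top 7 mm tapering to 17 mm. One level locating pin, 5 mm thick, juts from its side to 20 mm from the axis, its top 9 mm below this point: a tube not keyed over it rests with its underside on the pin, 11 mm above the seat face.
- clamp_screw (a point): Centre of the black clamp screw's head (13 mm in diameter), at the seat's +y side, 43 mm from its axis, 9 mm below the seat face. Not to be operated. The spigot is adjustable, so the pin's direction differs each time: seen from above it lies 20 to 75 degrees (0.35 to 1.3 rad) anticlockwise from the clamp screw's direction.
- old_head: The microscope's own monocular head (white, leaning black eyepiece, about 110 mm tall), set aside on the bench. Origin: centre of its underside. Leave alone.
- slide_box: Open white box of stained slides, 100 x 200 x 34 mm. Origin: centre of its underside. Leave alone.
- forms: Stack of paper forms, 105 x 150 x 19 mm. Origin: centre of its underside. Leave alone.
- oil_bottle: Small amber bottle with a black cap, 30 mm in diameter, 62 mm tall. Origin: centre of its underside. Leave alone.
- eyepiece: Black eyepiece standing on end, 33 mm in diameter, 50 mm tall. Origin: centre of its underside. Leave alone.
- seat_cap: Flat black ribbed dust cap of the seat, 54 mm in diameter, 18 mm tall, lying on the bench. Origin: centre of its underside. Leave alone.
- driver: Screwdriver with a blue handle, 150 mm long, lying on the bench along its own x axis. Leave alone.

How it is judged:
By the outcome, as a careful person would: the job done as asked, in the order asked, and still so for the second after the job is handed in, while the arm keeps its last pose, push and grip.
It also fails if it takes over 48 s, if anything falls off the work surface, if the arm or the gripper's body presses on something with over 40 N, if the wrist force passes 120 N, or if a joint passes its speed limit or range.

ROBOT

A 7-joint arm with a two-finger parallel gripper is mounted at the origin on the work surface. World frame = base frame: x ahead of the robot, y to its left, z up, the work surface at z = 0. Lengths are in m, angles in rad, forces in N, time in s.
With the tool pointing down it reaches from about 0.4 to 0.875 m from the base axis. Payload 19.3 kg.
Tool frame: the origin (TCP) lies at the very end of the fingers, on their centre line; the grasp point (between the pads) lies 19 mm behind it; z points along the fingers, y is the direction in which the jaws open and shut (so a half turn about z gives the same grasp; the last joint's range is limited). The gripper opens to 85 mm and grips with 20 to 120 N. Pads are 22 mm wide; open, the fingers measure 114 mm over their backs; the gripper's body (76 mm by 85 mm) begins 54 mm behind the grasp point. The pads swing forward as they close: fully open they stand 13 mm farther back than shut.
Start: joints at [-1.279, 0.521, -0.036, 1.599, 0.021, 1.021, -0.113], TCP at [0.221, 0.585, 0.231] pointing down, gripper open.
Joint ranges: [-2.91, 2.91], [-0.3, 2.13], [-1.5, 1.42], [0.17, 2.43], [-1.26, 4.41], [0.16, 1.93], [-2.52, 2.52]. Speed limits (rad/s): [1.89, 1.89, 2.39, 2.39, 3.01, 3.01, 3.01].

INTERFACE

Orientations are given as [roll, pitch, yaw] about the fixed x, y, z axes, in that order (R = Rz(yaw) Ry(pitch) Rx(roll)).
In Python, from workcell import bot, grab_frame, calibration, workorder gives the robot as it stands.
- The arm moves only by the tool move_arm, never from a script. Its arguments are lists of equal length, an entry for each row: "jaw": the closure in counts, from 0 (fully open) to 255 (shut); "dp": the shift along the tool's x, y, z in units of 800 mm (1.0 is 800 mm), a list of three; "rotation": the turn, a rotation vector about the tool's x, y, z in units of pi rad (1.0 is pi rad), a list of three. In form: {"jaw": [jaw, ...], "dp": [[dx, dy, dz], ...], "rotation": [[rx, ry, rz], ...]}. A call has 1 to 10 rows; each row shifts and turns the commanded pose from where the row before left it, along the tool's axes as they then stand; what a row does not reach is not made up. A row lasts 1/8 s, in which the tool goes at most 62.5 mm and 10.7 degrees, less where a joint would pass 70% of its speed; a pose out of reach is approached as far as the arm can. A call with a number of a shift or a turn outside -1 to 1 is refused whole. A call with a gripper value outside its range is refused whole. The fingers move at their own pace and stop on an object; "squeeze" is the grip in N (left out, the last holds). Time passes only in rows, so rows that do not move let the fingers close. It gives the time, the measured TCP pose, the force and the opening at its end, in the units of the state.
- bot.observe(): the state, without advancing time (a new reading comes with each control period).
- grab_frame(name): name is "side" or "top" or "wrist"; returns the picture (400x640x3 uint8, blue, green, red); there is no depth.
- calibration(name): a dict with "camera_matrix" (3x3 intrinsics, pixels), "T" (4x4, takes a point from camera to world coordinates). Camera axes: x right, y down, z forward; pixel columns grow to the right and rows downward; lengths in m; the calibration is good to about 2 mm. A picture is of the moment at which its call begins: read the wrist's pose just before it. calibration takes no time and is no camera call; for the wrist camera it gives the pose at the moment of the call.
- workorder.job_done(): hands the job in, once; it reports no verdict.
The state is a dict: "clock": time; "qpos": joint angles; "qd": joint speeds; "joint_efforts": joint torques, N m; "position": TCP position; "tool_rot": TCP orientation; "force": force on the tool from outside, world axes, zero at the start; "moment": the same for the moment, N m; "grip_width": finger opening in m.
Only numpy, scipy, OpenCV 4.12 (cv2) and the standard library are available. Lean on these libraries where they do the work, as an engineer would, in place of code of your own. Each camera call takes 0.05 s, during which the arm holds its last target. There are 200 camera calls.

## Working session

There is one attempt and no reset: what is moved stays moved. The work goes in short steps, Python scripts to look and compute and a tool call to move; the robot and the scene stay as the last step left them, time stands still between calls to the robot, and variables do not carry over. Pictures are saved under pics/ and viewed, about 8 in all and at most 12, crops included, and the job is handed in when it is done.

Besides the shell and the picture viewer there is one more tool, called after ">>>" as name(argument=value, ...), one argument or row to a line, values as JSON. move_arm: Moves the arm, as the interface text tells. Shifts and turns lie within -1 to 1; 1 stands for 800 mm of shift or pi rad of turn. Its arguments: {"type":"object","properties":{"jaw":{"type":"array","items":{"type":"number"}},"dp":{"type":"array","items":{"type":"array","items":{"type":"number","minimum":-1,"maximum":1}}},"rotation":{"type":"array","items":{"type":"array","items":{"type":"number","minimum":-1,"maximum":1}}},"squeeze":{"type":"number"}},"required":["jaw","dp","rotation"]}

```bash
mkdir -p pics; ls
python3 - <<'E'
from workcell import bot, grab_frame, calibration
import cv2
print(bot.observe())
for n in("top","side"):
    cv2.imwrite(f"pics/{n}0.png",grab_frame(n)); c=calibration(n); print(n,c["camera_matrix"],c["T"])
E
```

```text
pics
{'clock': 0.0, 'qpos': array([-1.27922345,  0.52199471, -0.03628388,  1.59999948,  0.02119666,
        1.02110957, -0.112796  ]), 'qd': array([ 0.00052631,  0.00134551,  0.00072187,  0.00052419, -0.00202571,
        0.0012766 , -0.00179979]), 'joint_efforts': array([ 4.49391318e-04, -9.27111769e+01,  1.98032275e+00, -3.69932663e+01,
        1.78470433e-02,  8.28297751e-03, -1.62053624e-05]), 'position': array([0.22114661, 0.58420753, 0.23074131]), 'tool_rot': array([-3.14047066e+00,  9.96791387e-05,  2.77977423e+00]), 'force': array([-0.62109073, -0.19215712, -0.32030329]), 'moment': array([0.0205286 , 0.03732661, 0.02440819]), 'grip_width': 0.08542745573813924}
top [[474.46678604   0.         314.67913412]
 [  0.         474.46678604 200.10747753]
 [  0.           0.           1.        ]] [[ 0.00356752 -0.99543803  0.09534365  0.41524734]
 [-0.99991091 -0.00477731 -0.01246353  0.03117235]
 [ 0.01286216 -0.09529069 -0.99536639  1.71997603]
 [ 0.          0.          0.          1.        ]]
side [[501.98862352   0.         327.01845638]
 [  0.         501.98862352 194.64925928]
 [  0.           0.           1.        ]] [[ 0.80967696 -0.40732932  0.42249976 -0.00392216]
 [-0.58685226 -0.56839428  0.57665619 -0.72490951]
 [ 0.00525748 -0.71485017 -0.69925789  1.07257786]
 [ 0.          0.          0.          1.        ]]
```

View pics/top0.png

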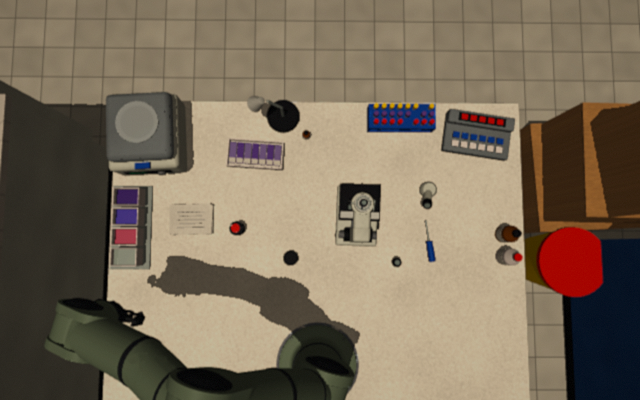

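View pics/side0.png

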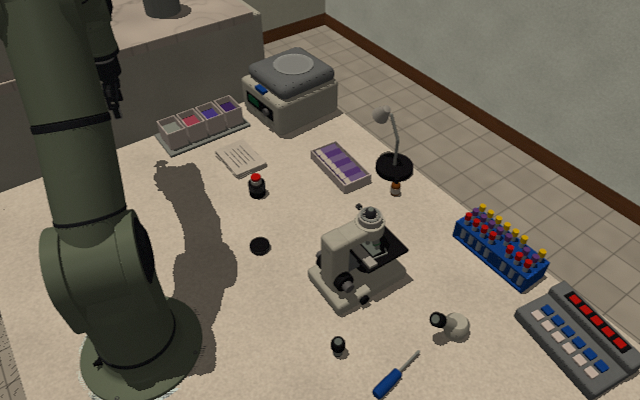

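The top view shows the tube's red cap near (237,228) and the microscope's spigot near (362,203). In the side view they are near (256,180) and (370,215).

```bash
cat > h.py <<'E'
import numpy as np, cv2
from scipy.spatial.transform import Rotation as R
from workcell import bot, grab_frame, calibration
def pix2z(cal,uv,z):
    K,T=cal["camera_matrix"],cal["T"]
    d=T[:3,:3]@np.linalg.solve(K,[uv[0],uv[1],1.]); o=T[:3,3]
    return o+d*(z-o[2])/d[2]
def proj(cal,p):
    K,T=cal["camera_matrix"],cal["T"]
    c=T[:3,:3].T@(np.asarray(p,float)-T[:3,3]); q=K@c; return q[:2]/q[2]
def st():
    s=bot.observe(); print("t%.2f"%s["clock"],"p",s["position"].round(4),"rpy",s["tool_rot"].round(4),"F",s["force"].round(1),"M",s["moment"].round(2),"w%.4f"%s["grip_width"]); return s
E
python3 - <<'E'
from h import *
ct,cs=calibration("top"),calibration("side")
t=cv2.imread("pics/top0.png");s=cv2.imread("pics/side0.png")
for n,im,c,b in(("top",t,ct,(220,210,255,245)),("side",s,cs,(240,165,275,205))):
    x0,y0,x1,y1=b; a=im[y0:y1,x0:x1].astype(int)
    m=(a[:,:,2]>120)&(a[:,:,1]<70); v,u=np.nonzero(m); uv=(u.mean()+x0,v.mean()+y0); print(n,uv,m.sum(),pix2z(c,uv,.068))
for z in(.245,.225): print(pix2z(ct,(362.5,203),z),pix2z(cs,(370,213),z))
print("wrist",calibration("wrist"))
f=lambda im,b:cv2.resize(im[b[1]:b[3],b[0]:b[2]],(400,300),interpolation=cv2.INTER_CUBIC)
cv2.imwrite("pics/c1.png",np.vstack([np.hstack([f(t,(322,177,402,237)),f(s,(320,195,400,255))]),np.hstack([f(t,(217,213,257,243)),f(s,(236,165,276,195))])]))
E
```

```text
top (np.float64(234.8135593220339), np.float64(227.66101694915255)) 59 [0.47607731 0.28738664 0.068     ]
side (np.float64(255.1), np.float64(176.14)) 50 [0.47553898 0.29165392 0.068     ]
[ 0.54816731 -0.13680011  0.245     ] [ 0.54053911 -0.14769155  0.245     ]
[ 0.54996964 -0.13907774  0.225     ] [ 0.55369706 -0.13374198  0.225     ]
wrist {'camera_matrix': array([[333.16290863,   0.        , 321.93187417],
       [  0.        , 333.16290863, 198.62000882],
       [  0.        ,   0.        ,   1.        ]]), 'T': array([[ 3.54196056e-01,  8.90536945e-01,  2.85462963e-01,
         1.46922626e-01],
       [ 9.35171178e-01, -3.37242103e-01, -1.08271107e-01,
         6.12387955e-01],
       [-1.49290560e-04,  3.05305935e-01, -9.52254306e-01,
         3.73229812e-01],
       [ 0.00000000e+00,  0.00000000e+00,  0.00000000e+00,
         1.00000000e+00]])}
```

View pics/c1.png

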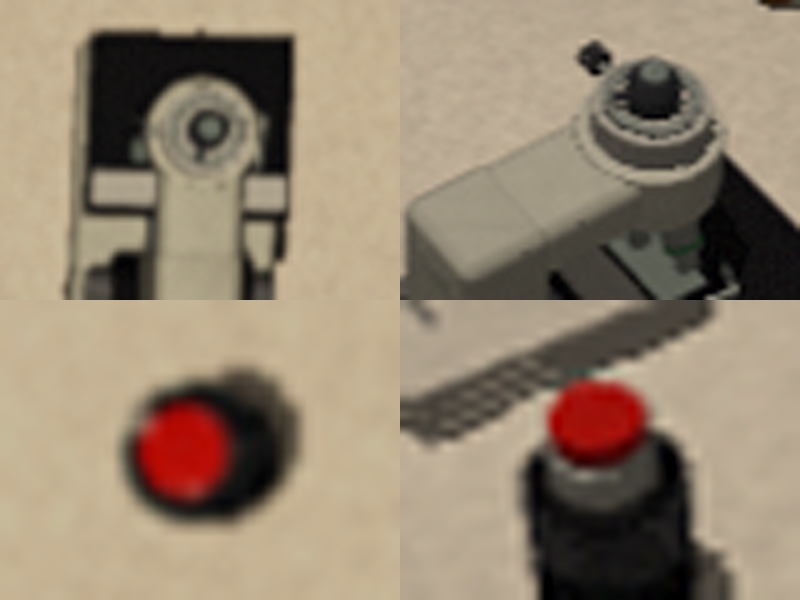

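The crops show the spigot in top view at about (364,202.5), with a dark pin pointing down-image, roughly world -x. The tube is upright at about (0.476, 0.289). Next I'll look at the tube from close by.

>>> move_arm(
  jaw=[0, 0, 0, 0, 0, 0, 0, 0, 0, 0],
  dp=[
    [-0.0536, -0.029, 0.011],
    [-0.0536, -0.029, 0.011],
    [-0.0536, -0.029, 0.011],
    [-0.0536, -0.029, 0.011],
    [-0.0536, -0.029, 0.011],
    [-0.0536, -0.029, 0.011],
    [-0.0536, -0.029, 0.011],
    [-0.0536, -0.029, 0.011],
    [0, 0, 0],
    [0, 0, 0],
  ],
  rotation=[
    [0, 0, 0],
    [0, 0, 0],
    [0, 0, 0],
    [0, 0, 0],
    [0, 0, 0],
    [0, 0, 0],
    [0, 0, 0],
    [0, 0, 0],
    [0, 0, 0],
    [0, 0, 0],
  ],
  squeeze=40,
)

```text
clock: 1.35
position: [0.476, 0.2899, 0.1607]
tool_rot: [-3.141, -0.001, 2.78]
force: [-0.3, 0.1, 0.4]
grip_width: 0.0852
```

Run:
```python
from h import *
s=st();c=calibration("wrist");np.savez("w1",K=c["camera_matrix"],T=c["T"])
im=grab_frame("wrist");cv2.imwrite("pics/w1.png",im)
print("tube cap proj",proj(c,(.4758,.2895,.071)))
for p in((364.3,202.6),):print(pix2z(calibration("top"),p,.245),pix2z(calibration("side"),(371,209.4),.245))
```

```text
t1.35 p [0.476  0.2899 0.1607] rpy [-3.1415e+00 -6.0000e-04  2.7798e+00] F [-0.3  0.1  0.4] M [-0.   -0.   -0.02] w0.0852
tube cap proj [321.32275366 205.0167247 ]
[ 0.54944926 -0.14244193  0.245     ] [ 0.54963773 -0.14022967  0.245     ]
```

View pics/w1.png

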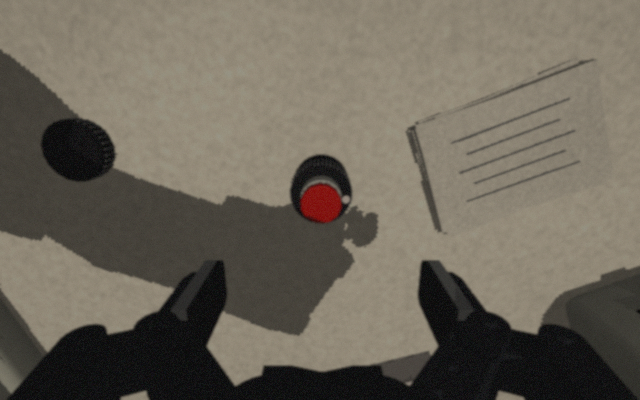

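The tube's cap is at about (321,203) and the white dot at about (347,199), just right of the cap. I'll measure both.

Run:
```python
from h import *
d=np.load("w1.npz");c={"camera_matrix":d["K"],"T":d["T"]};im=cv2.imread("pics/w1.png").astype(int)
m=(im[:,:,2]>120)&(im[:,:,1]<70)&(im[:,:,0]<80);v,u=np.nonzero(m);cap=pix2z(c,(u.mean(),v.mean()),.0705);print(u.mean(),v.mean(),m.sum(),cap)
a=im[185:215,335:360];print(a.mean(2).astype(int)[5:22,3:22])
```

```text
321.007881773399 202.85714285714286 1015 [0.47430637 0.28981815 0.0705    ]
[[ 95  83  60  36  23  22  28  22  17  10  24  23  42  69 100 123 128 131
  131]
 [ 94  94  71  44  31  19  24  12  25  25  19  12  35  68 100 119 128 132
  128]
 [ 87  93  78  53  31  17  19  24  23  23  25  25  34  65  99 123 131 132
  133]
 [ 78  89  81  60  35  22  24  24  14  30  22  26  40  68 104 122 131 132
  134]
 [ 66  75  76  64  44  30  30  36  40  35  28  26  40  68 104 124 132 131
  135]
 [ 61  69  75  68  49  51  59  72  77  71  56  38  41  69 101 125 129 133
  135]
 [ 58  62  66  63  64  80 101 113 111 104  90  63  51  77 107 124 133 136
  134]
 [ 58  58  64  70  85 107 122 131 130 125 110  85  65  81 107 125 135 136
  136]
 [ 60  55  67  75 101 121 129 136 135 132 121 101  76  84 109 127 132 135
  136]
 [ 59  54  65  83 107 125 134 132 135 133 125 105  82  91 113 129 134 135
  140]
 [ 55  55  64  76 100 122 131 134 136 132 122  99  84  98 118 129 133 134
  135]
 [ 52  54  57  67  88 110 124 133 131 125 113  88  84 108 125 131 135 136
  140]
 [ 53  50  55  53  62  85 104 114 119 106  86  74  86 112 129 136 135 135
  135]
 [ 55  58  50  43  46  57  74  85  81  73  64  73  97 119 133 135 138 136
  137]
 [ 55  50  53  35  28  31  40  47  43  43  61  89 114 126 135 136 135 132
  128]
 [ 56  53  46  38  30  26  23  17  30  32  67  98 125 132 131 127 123 113
  112]
 [ 49  53  43  41  24  24  19  24  22  37  72 103 118 121 114 107  96  87
   91]]
```

Run:
```python
from h import *
d=np.load("w1.npz");c={"camera_matrix":d["K"],"T":d["T"]};im=cv2.GaussianBlur(cv2.imread("pics/w1.png"),(3,3),0).astype(int)
m=((im[:,:,2]-im[:,:,1])>55).astype(np.uint8);print(m.sum())
k=max(cv2.findContours(m,0,1)[0],key=cv2.contourArea);e=cv2.fitEllipse(k);print(e,cv2.boundingRect(k));cap=pix2z(c,e[0],.07)
dot=pix2z(c,(345.7,199.2),.046);print(cap,dot)
# predicted cap outlines
for z in(.071,.059):
    P=np.array([proj(c,(cap[0]+.0155*np.cos(t),cap[1]+.0155*np.sin(t),z)) for t in np.linspace(0,6.3,60)]);print(z,P.min(0),P.max(0))
r=dot-cap;print("dot r",np.hypot(*r[:2]),"ang",np.arctan2(r[1],r[0]))
```

```text
1219
((320.75042724609375, 203.03855895996094), (36.82609558105469, 40.4631462097168), 100.11119079589844) (300, 184, 42, 39)
[0.47452676 0.28953016 0.07      ] [0.48611459 0.30670668 0.046     ]
0.071 [299.68449297 183.09204746] [341.8018659  223.05533136]
0.059 [300.66477739 178.95673978] [340.90567812 217.3202054 ]
dot r 0.020719809866963586 ang 0.9772996356707262
```

>>> move_arm(
  jaw=[0, 0, 0, 0, 0, 0, 0, 0, 0, 0],
  dp=[
    [-0.0307, -0.0524, -0.0236],
    [-0.0307, -0.0524, -0.0236],
    [-0.0307, -0.0524, -0.0236],
    [-0.0307, -0.0524, -0.0236],
    [-0.0307, -0.0524, -0.0236],
    [-0.0307, -0.0524, -0.0236],
    [-0.0307, -0.0524, -0.0236],
    [-0.0307, -0.0524, -0.0236],
    [-0.0307, -0.0524, -0.0236],
    [0, 0, 0],
  ],
  rotation=[
    [0, 0, 0],
    [0, 0, 0],
    [0, 0, 0],
    [0, 0, 0],
    [0, 0, 0],
    [0, 0, 0],
    [0, 0, 0],
    [0, 0, 0],
    [0, 0, 0],
    [0, 0, 0],
  ],
)

```text
clock: 2.65
position: [0.55, -0.1441, 0.3321]
tool_rot: [-3.141, 0.002, 2.777]
force: [-0.9, 0.9, -0.7]
grip_width: 0.0856
```

Run:
```python
from h import *
import time
for i in range(3): grab_frame("wrist")
s=st();print(s["qpos"].round(2));c=calibration("wrist");np.savez("w2",K=c["camera_matrix"],T=c["T"])
im=grab_frame("wrist");cv2.imwrite("pics/w2.png",im)
u,v=proj(c,(.5495,-.141,.235)).astype(int);print(u,v)
x0,y0=u-80,v-60;cv2.imwrite("pics/w2c.png",cv2.resize(im[y0:y0+120,x0:x0+160],(800,600),interpolation=cv2.INTER_CUBIC));print(x0,y0)
```

```text
t2.80 p [ 0.5496 -0.1399  0.3306] rpy [ 3.1411e+00 -6.0000e-04  2.7818e+00] F [-0.7  0.1  0.3] M [-0.04 -0.03  0.  ] w0.0852
[ 0.03  0.34  0.16  1.63 -0.06  1.17  1.41]
320 202
240 142
```

View pics/w2c.png

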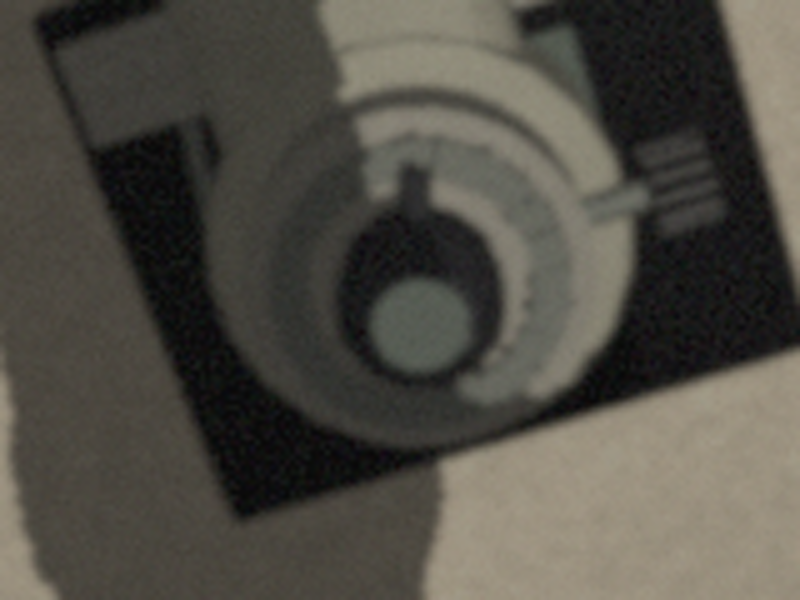

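The crop shows the spigot top at (420,325), the pin tip at (413,165) pointing up-image, and the clamp screw head at (685,180).

Run:
```python
from h import *
d=np.load("w2.npz");c={"camera_matrix":d["K"],"T":d["T"]};im=cv2.GaussianBlur(cv2.imread("pics/w2.png"),(3,3),0)
g=im.mean(2)
roi=(g[142:262,240:400]>62).astype(np.uint8)
n,l,s,ce=cv2.connectedComponentsWithStats(roi,connectivity=4);k=l[65,84];print(s[k],ce[k]+[240,142])
cen=pix2z(c,ce[k]+[240,142],.245);print("spigot",cen)
f=lambda a,b:(240+a/5-.4,142+b/5-.4)
ang=lambda p:np.degrees(np.arctan2(p[1]-cen[1],p[0]-cen[0]))
for n,uv,z in(("tip",(413,165),.236),("tip",(413,170),.234),("base",(417,212),.236),("screw",(685,182),.216)):
    p=pix2z(c,f(*uv),z);print(n,p,np.hypot(*(p-cen)[:2]),ang(p))
# overlay model
o=cv2.resize(im[142:262,240:400],(800,600),interpolation=cv2.INTER_CUBIC)
G=lambda p:tuple(((proj(c,p)-[240,142])*5+2).astype(int).tolist())
def circ(r,z,col):
    for t in np.linspace(0,2*np.pi,150): cv2.circle(o,G((cen[0]+r*np.cos(t),cen[1]+r*np.sin(t),z)),1,col,-1)
circ(.0085,.245,(0,0,255));circ(.013,.238,(0,255,0));circ(.028,.225,(255,0,0))
for a in(150,160,170):
  a=np.radians(a);cv2.line(o,G((cen[0]+.013*np.cos(a),cen[1]+.013*np.sin(a),.236)),G((cen[0]+.02*np.cos(a),cen[1]+.02*np.sin(a),.236)),(0,255,255),1)
cv2.imwrite("pics/ov.png",o)
```

```text
[ 74  56  20  18 283] [323.83038869 206.62897527]
spigot [ 0.54989114 -0.13842229  0.245     ]
tip [ 0.5292394  -0.13189524  0.236     ] 0.021658641315838008 162.46070230342028
tip [ 0.53040228 -0.13232821  0.234     ] 0.020419442152350323 162.63575864537694
base [ 0.53609914 -0.13384596  0.236     ] 0.014531414363036529 161.64362872750968
screw [ 0.55162412 -0.09409098  0.216     ] 0.04436517239389677 87.76136227377232
```

View pics/ov.png

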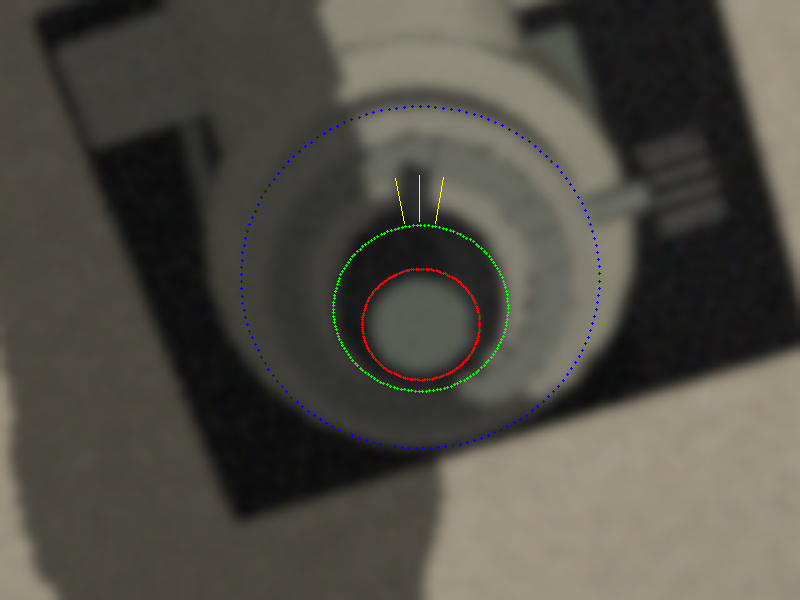

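The model overlay agrees to about 1–2 mm. The spigot is at about (0.5495, -0.139), and the pin points about 162° in the world (about 74° from the screw). The tube's dot is at 56°, so the tube must turn by +106°. I'll grasp at yaw 1.29 and finish near yaw π.

```bash
cat > plan.py <<'E'
from h import *
def plan(goal,yaw,n,p0=None,rot0=None,dec=4):
    s=bot.observe(); p=np.array(s["position"] if p0 is None else p0); r=R.from_euler("xyz",s["tool_rot"] if rot0 is None else rot0)
    g=R.from_euler("xyz",[np.pi,0,yaw]); rv=(r.inv()*g).as_rotvec()/n; step=(np.array(goal)-p)/n
    D=[];
    for i in range(n):
        D.append((r.inv().apply(step)/.8).round(dec).tolist()); r=r*R.from_rotvec(rv)
    print("dp",D,"\nrot",(rv/np.pi).round(4).tolist(),"step mm",np.linalg.norm(step)*1e3,"deg",np.degrees(np.linalg.norm(rv)))
E
python3 -c "
from plan import *
plan((.4748,.2896,.15),1.29,10)"
```

```text
dp [[0.0276, 0.0469, 0.0226], [0.0343, 0.0423, 0.0226], [0.0402, 0.0368, 0.0226], [0.0452, 0.0304, 0.0226], [0.0492, 0.0233, 0.0226], [0.0522, 0.0157, 0.0226], [0.0539, 0.0078, 0.0226], [0.0545, -0.0003, 0.0226], [0.0538, -0.0084, 0.0226], [0.052, -0.0163, 0.0226]] 
rot [-0.0, -0.0, 0.0475] step mm 47.17634692844424 deg 8.54936621840998
```

>>> move_arm(
  jaw=[0, 0, 0, 0, 0, 0, 0, 0, 0, 0],
  dp=[
    [0.0276, 0.0469, 0.0226],
    [0.0343, 0.0423, 0.0226],
    [0.0402, 0.0368, 0.0226],
    [0.0452, 0.0304, 0.0226],
    [0.0492, 0.0233, 0.0226],
    [0.0522, 0.0157, 0.0226],
    [0.0539, 0.0078, 0.0226],
    [0.0545, -0.0003, 0.0226],
    [0.0538, -0.0084, 0.0226],
    [0.052, -0.0163, 0.0226],
  ],
  rotation=[
    [0, 0, 0.0475],
    [0, 0, 0.0475],
    [0, 0, 0.0475],
    [0, 0, 0.0475],
    [0, 0, 0.0475],
    [0, 0, 0.0475],
    [0, 0, 0.0475],
    [0, 0, 0.0475],
    [0, 0, 0.0475],
    [0, 0, 0.0475],
  ],
)

```text
clock: 4.1
position: [0.4744, 0.2904, 0.1493]
tool_rot: [-3.141, -0.0, 1.285]
force: [0.0, 0.2, 0.3]
grip_width: 0.0853
```

Run:
```python
from plan import *
for i in range(4): grab_frame("top")
s=st();print(s["qpos"].round(2));c=calibration("wrist");im0=grab_frame("wrist");cv2.imwrite("pics/w3.png",im0)
im=cv2.GaussianBlur(im0,(3,3),0).astype(int)
m=((im[:,:,2]-im[:,:,1])>55).astype(np.uint8)
k=max(cv2.findContours(m,0,1)[0],key=cv2.contourArea);e=cv2.fitEllipse(k);print(e);cap=pix2z(c,e[0],.07);print("cap",cap)
plan((.4748,.2896,.012),1.29,6)
u,v=map(int,e[0]);cv2.imwrite("pics/w3c.png",cv2.resize(im0[v-60:v+60,u-80:u+80],(800,600),interpolation=cv2.INTER_CUBIC));print(u-80,v-60)
```

```text
t4.30 p [0.4745 0.2891 0.1495] rpy [-3.1408e+00  1.1000e-03  1.2918e+00] F [ 0.3 -0.4 -0.2] M [-0.02 -0.01 -0.04] w0.0854
[-0.87  0.54  0.31  1.87 -0.22  0.77 -0.73]
((323.8207702636719, 199.6815185546875), (23.23530387878418, 43.14030838012695), 83.90013122558594)
cap [0.4764079  0.29521002 0.07      ]
dp [[0.0003, -0.0002, 0.0287], [0.0003, -0.0002, 0.0287], [0.0003, -0.0002, 0.0287], [0.0003, -0.0002, 0.0287], [0.0003, -0.0002, 0.0287], [0.0003, -0.0002, 0.0287]] 
rot [-0.0, 0.0, 0.0] step mm 23.001383985008346 deg 0.0055798612372320805
243 139
```

View pics/w3c.png

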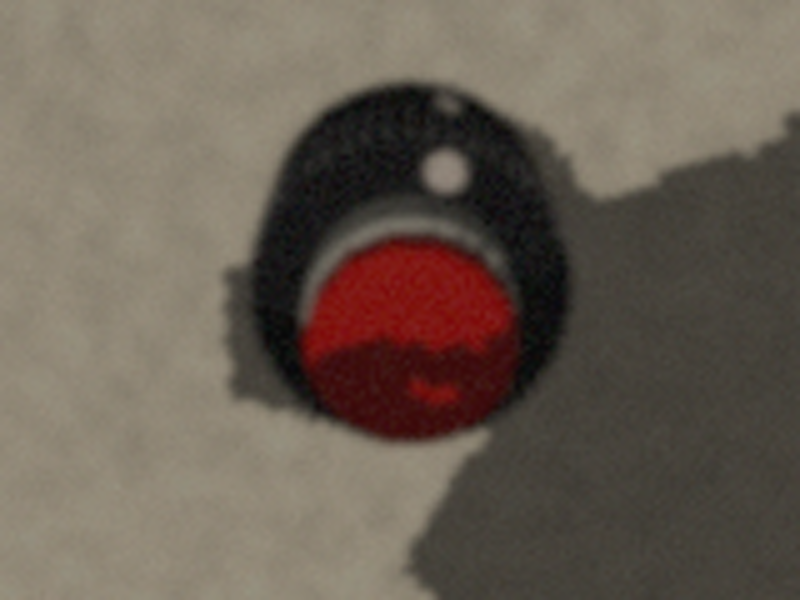

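The cap is partly in shadow. Its full outline is centred at crop (411,338) and the dot is at (446,172).

Run:
```python
from plan import *
c=calibration("wrist")
a=pix2z(c,(324.8,206.2),.07);d=pix2z(c,(331.8,173.0),.046);r=d-a;print(a,d,np.hypot(*r[:2]),np.degrees(np.arctan2(r[1],r[0])))
```

```text
[0.47648913 0.28919521 0.07      ] [0.48678502 0.30528511 0.046     ] 0.01910209904655824 57.384891252546
```

>>> move_arm(
  jaw=[0, 0, 0, 0, 0, 0, 0, 255, 255, 255],
  dp=[
    [0, 0.001, 0.0288],
    [0, 0, 0.0288],
    [0, 0, 0.0288],
    [0, 0, 0.0288],
    [0, 0, 0.0288],
    [0, 0, 0.0288],
    [0, 0, 0],
    [0, 0, 0],
    [0, 0, 0],
    [0, 0, 0],
  ],
  rotation=[
    [0, 0, 0],
    [0, 0, 0],
    [0, 0, 0],
    [0, 0, 0],
    [0, 0, 0],
    [0, 0, 0],
    [0, 0, 0],
    [0, 0, 0],
    [0, 0, 0],
    [0, 0, 0],
  ],
  squeeze=60,
)

```text
clock: 5.6
position: [0.4772, 0.2879, 0.0131]
tool_rot: [3.141, -0.001, 1.287]
force: [-2.3, -1.7, 14.0]
grip_width: 0.0483
```

>>> move_arm(
  jaw=[255, 255, 255, 255],
  dp=[
    [0, 0, 0],
    [0, 0, 0],
    [0, 0, 0],
    [0, 0, 0],
  ],
  rotation=[
    [0, 0, 0],
    [0, 0, 0],
    [0, 0, 0],
    [0, 0, 0],
  ],
)

```text
clock: 6.1
position: [0.4771, 0.2879, 0.0131]
tool_rot: [3.141, -0.001, 1.288]
force: [-3.1, -3.1, 13.3]
grip_width: 0.0485
```

>>> move_arm(
  jaw=[255, 255, 255, 255, 255, 255, 255, 255, 255, 255],
  dp=[
    [0, 0, -0.01],
    [0, 0, -0.02],
    [0, 0, -0.04],
    [0, 0, -0.05],
    [0, 0, -0.05],
    [0, 0, -0.05],
    [0, 0, -0.05],
    [0, 0, -0.05],
    [0, 0, -0.05],
    [0, 0, 0],
  ],
  rotation=[
    [0, 0, 0],
    [0, 0, 0],
    [0, 0, 0],
    [0, 0, 0],
    [0, 0, 0],
    [0, 0, 0],
    [0, 0, 0],
    [0, 0, 0],
    [0, 0, 0],
    [0, 0, 0],
  ],
)

```text
clock: 7.35
position: [0.4774, 0.2878, 0.3113]
tool_rot: [3.139, -0.004, 1.287]
force: [-0.5, -0.5, -2.8]
grip_width: 0.0487
```

Run:
```python
from plan import *
s=st();c=calibration("wrist");im0=grab_frame("wrist");cv2.imwrite("pics/w4.png",im0)
cv2.imwrite("pics/w4c.png",im0[100:400,120:520]);print(c["T"].round(4).tolist());s=st()
np.savez("w4",K=c["camera_matrix"],T=c["T"])
plan((.549,-.139,.309),1.2918+np.radians(162-56.7),12,p0=(.4756,.2894,.3080),rot0=(np.pi,0,1.29))
```

```text
t7.35 p [0.4774 0.2878 0.3113] rpy [ 3.1389 -0.0045  1.2871] F [-0.5 -0.5 -2.8] M [-0.01  0.02 -0.  ] w0.0487
[[0.96, -0.2676, -0.0825, 0.4978], [-0.28, -0.9153, -0.2894, 0.3629], [0.0019, 0.3009, -0.9536, 0.4541], [0.0, 0.0, 0.0, 1.0]]
t7.40 p [0.4766 0.2877 0.3093] rpy [ 3.1405e+00 -2.2000e-03  1.2875e+00] F [ 0.5 -0.1 -3.8] M [ 0.03  0.01 -0.02] w0.0486
dp [[-0.0408, 0.0197, -0.0001], [-0.0433, 0.0133, -0.0001], [-0.0448, 0.0065, -0.0001], [-0.0453, -0.0004, -0.0001], [-0.0447, -0.0073, -0.0001], [-0.043, -0.0141, -0.0001], [-0.0404, -0.0205, -0.0001], [-0.0368, -0.0264, -0.0001], [-0.0323, -0.0317, -0.0001], [-0.0271, -0.0363, -0.0001], [-0.0212, -0.04, -0.0001], [-0.0149, -0.0428, -0.0001]] 
rot [0.0, 0.0, -0.0488] step mm 36.22030584569318 deg 8.783594366926962
```

View pics/w4c.png

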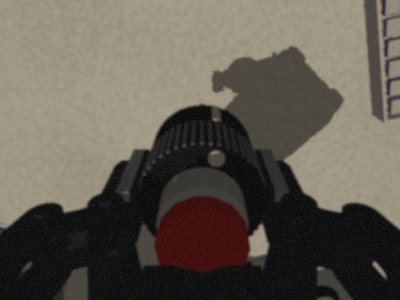

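The tube is held upright, with the cap at full-image (322,334) and the dot at (337,258). Next I'll compute its pose in the hand.

Run:
```python
from plan import *
d=np.load("w4.npz");c={"camera_matrix":d["K"],"T":d["T"]}
p=np.array([.4774,.2878,.3113]);r=R.from_euler("xyz",[3.1389,-.0045,1.2871])
a=pix2z(c,(322.5,333.5),p[2]+.058);o=pix2z(c,(337,258),p[2]+.033);v=o-a
print(a,o,"in tool",r.inv().apply(a-p),r.inv().apply(o-p),np.hypot(*v[:2]),np.degrees(np.arctan2(v[1],v[0])))
im=cv2.imread("pics/w4.png").astype(int);m=((im[:,:,2]-im[:,:,1])>40);vv,uu=np.nonzero(m);print(uu.min(),uu.max(),vv.min(),vv.max(),uu.mean(),vv.mean(),m.sum())
```

```text
[0.47851546 0.29553536 0.3693    ] [0.48721797 0.30610911 0.3443    ] in tool [ 0.0079993  -0.00093822 -0.05796733] [ 0.02047365  0.00438928 -0.0328965 ] 0.013694442862547116 50.54460595707404
276 368 298 370 321.8841041003557 335.83654746302193 5341
```

Run:
```python
from plan import *
plan((.550,-.139,.309),3.111,12)
```

```text
dp [[-0.0405, 0.0198, -0.0], [-0.0431, 0.0134, -0.0], [-0.0446, 0.0067, -0.0], [-0.0451, -0.0001, -0.0], [-0.0446, -0.0069, -0.0], [-0.043, -0.0136, -0.0], [-0.0404, -0.0199, -0.0], [-0.037, -0.0258, -0.0], [-0.0326, -0.0311, -0.0], [-0.0275, -0.0357, 0.0], [-0.0218, -0.0395, 0.0], [-0.0156, -0.0423, 0.0]] 
rot [0.0001, -0.0, -0.0484] step mm 36.077802499582745 deg 8.706512787428222
```

>>> move_arm(
  jaw=[255, 255, 255, 255, 255, 255, 255, 255, 255, 255],
  dp=[
    [-0.0405, 0.0198, 0],
    [-0.0431, 0.0134, 0],
    [-0.0446, 0.0067, 0],
    [-0.0451, 0, 0],
    [-0.0446, -0.0069, 0],
    [-0.043, -0.0136, 0],
    [-0.0404, -0.0199, 0],
    [-0.037, -0.0258, 0],
    [-0.0326, -0.0311, 0],
    [-0.0275, -0.0357, 0],
  ],
  rotation=[
    [0, 0, -0.0484],
    [0, 0, -0.0484],
    [0, 0, -0.0484],
    [0, 0, -0.0484],
    [0, 0, -0.0484],
    [0, 0, -0.0484],
    [0, 0, -0.0484],
    [0, 0, -0.0484],
    [0, 0, -0.0484],
    [0, 0, -0.0484],
  ],
)

```text
clock: 8.65
position: [0.5374, -0.0689, 0.3069]
tool_rot: [-3.141, -0.002, 2.813]
force: [0.9, 0.1, -2.5]
grip_width: 0.0485
```

>>> move_arm(
  jaw=[255, 255, 255, 255],
  dp=[
    [-0.0218, -0.0395, 0],
    [-0.0156, -0.0423, 0],
    [0, 0, 0],
    [0, 0, 0],
  ],
  rotation=[
    [0, 0, -0.0484],
    [0, 0, -0.0484],
    [0, 0, 0],
    [0, 0, 0],
  ],
)

```text
clock: 9.15
position: [0.5499, -0.1384, 0.307]
tool_rot: [3.141, -0.002, 3.111]
force: [0.5, 0.4, -2.4]
grip_width: 0.0486
```

Run:
```python
from plan import *
f=lambda im,b:cv2.resize(im[b[1]:b[3],b[0]:b[2]],(400,300),interpolation=cv2.INTER_CUBIC)
t=grab_frame("top");s=grab_frame("side");w=grab_frame("wrist");cv2.imwrite("pics/top5.png",t);cv2.imwrite("pics/side5.png",s);cv2.imwrite("pics/w5.png",w)
cv2.imwrite("pics/c5.png",np.hstack([f(s,(330,150,410,210+0)),f(w,(120,100,520,400))]))
st();print(bot.observe()["qpos"].round(2))
plan((.550,-.139,.259),3.111,10)
```

```text
t9.30 p [ 0.5503 -0.1379  0.3076] rpy [ 3.1413e+00 -5.0000e-04  3.1126e+00] F [-0.7  0.1 -1.8] M [-0.03  0.05  0.05] w0.0486
[-0.01  0.36  0.21  1.67 -0.08  1.12  1.76]
dp [[0.0, -0.0001, 0.0061], [0.0, -0.0001, 0.0061], [0.0, -0.0001, 0.0061], [0.0, -0.0001, 0.0061], [0.0, -0.0001, 0.0061], [0.0, -0.0001, 0.0061], [0.0, -0.0001, 0.0061], [0.0, -0.0001, 0.0061], [0.0, -0.0001, 0.0061], [0.0, -0.0001, 0.0061]] 
rot [0.0, -0.0, 0.0001] step mm 4.856597935092789 deg 0.009863213541884196
```

View pics/c5.png

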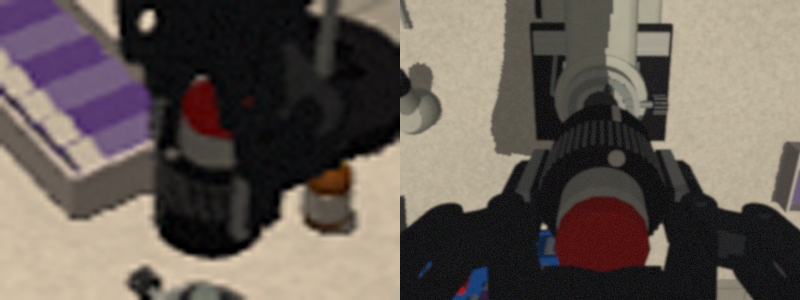

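The tube hangs over the spigot, in line with it in the wrist view. Lowering slowly.

>>> move_arm(
  jaw=[255, 255, 255, 255, 255, 255, 255, 255, 255, 255],
  dp=[
    [0, -0.001, 0.015],
    [0, 0, 0.015],
    [0, 0, 0.015],
    [0, 0, 0.012],
    [0, 0, 0.005],
    [0, 0, 0.004],
    [0, 0, 0.004],
    [0, 0, 0.002],
    [0, 0, 0],
    [0, 0, 0],
  ],
  rotation=[
    [0, 0, 0],
    [0, 0, 0],
    [0, 0, 0],
    [0, 0, 0],
    [0, 0, 0],
    [0, 0, 0],
    [0, 0, 0],
    [0, 0, 0],
    [0, 0, 0],
    [0, 0, 0],
  ],
)

```text
clock: 10.55
position: [0.5504, -0.1397, 0.2503]
tool_rot: [-3.142, 0.0, 3.112]
force: [-0.9, 0.7, -3.1]
grip_width: 0.0488
```

>>> move_arm(
  jaw=[255, 255, 255, 255, 255],
  dp=[
    [0, 0, 0.002],
    [0, 0, 0.002],
    [0, 0, 0.002],
    [0, 0, 0],
    [0, 0, 0],
  ],
  rotation=[
    [0, 0, 0],
    [0, 0, 0],
    [0, 0, 0],
    [0, 0, 0],
    [0, 0, 0],
  ],
)

```text
clock: 11.18
position: [0.5504, -0.1397, 0.2454]
tool_rot: [-3.142, -0.0, 3.112]
force: [0.8, -0.5, -3.2]
grip_width: 0.0486
```

>>> move_arm(
  jaw=[255, 255, 255, 255, 255],
  dp=[
    [0, 0, 0.002],
    [0, 0, 0.002],
    [0, 0, 0.001],
    [0, 0, 0],
    [0, 0, 0],
  ],
  rotation=[
    [0, 0, 0],
    [0, 0, 0],
    [0, 0, 0],
    [0, 0, 0],
    [0, 0, 0],
  ],
)

```text
clock: 11.8
position: [0.5505, -0.1397, 0.2415]
tool_rot: [-3.142, 0.0, 3.112]
force: [-0.6, 0.8, 2.8]
grip_width: 0.049
```

>>> move_arm(
  jaw=[255, 255, 255, 255],
  dp=[
    [0, 0, 0.0013],
    [0, 0, 0],
    [0, 0, 0],
    [0, 0, 0],
  ],
  rotation=[
    [0, 0, 0],
    [0, 0, 0],
    [0, 0, 0],
    [0, 0, 0],
  ],
)

```text
clock: 12.3
position: [0.5505, -0.1397, 0.2404]
tool_rot: [-3.142, 0.0, 3.112]
force: [-0.5, 0.1, 2.8]
grip_width: 0.0488
```

>>> move_arm(
  jaw=[255, 255, 255, 255],
  dp=[
    [0, 0, 0.0013],
    [0, 0, 0],
    [0, 0, 0],
    [0, 0, 0],
  ],
  rotation=[
    [0, 0, 0],
    [0, 0, 0],
    [0, 0, 0],
    [0, 0, 0],
  ],
)

```text
clock: 12.8
position: [0.5504, -0.1397, 0.2393]
tool_rot: [-3.142, 0.0, 3.112]
force: [0.1, -0.0, 3.6]
grip_width: 0.0485
```

>>> move_arm(
  jaw=[255, 255, 255, 255],
  dp=[
    [0, 0, 0.0013],
    [0, 0, 0],
    [0, 0, 0],
    [0, 0, 0],
  ],
  rotation=[
    [0, 0, 0],
    [0, 0, 0],
    [0, 0, 0],
    [0, 0, 0],
  ],
)

```text
clock: 13.3
position: [0.5504, -0.1397, 0.2383]
tool_rot: [-3.142, 0.0, 3.112]
force: [0.1, -0.2, 5.5]
grip_width: 0.0484
```

>>> move_arm(
  jaw=[255, 255, 255, 255],
  dp=[
    [0, 0, 0.0013],
    [0, 0, 0],
    [0, 0, 0],
    [0, 0, 0],
  ],
  rotation=[
    [0, 0, 0],
    [0, 0, 0],
    [0, 0, 0],
    [0, 0, 0],
  ],
)

```text
clock: 13.8
position: [0.5505, -0.1397, 0.2381]
tool_rot: [3.141, 0.001, 3.112]
force: [-5.2, 1.7, 19.7]
grip_width: 0.0486
```

>>> move_arm(
  jaw=[255, 255, 255, 255],
  dp=[
    [0, 0, 0.0013],
    [0, 0, 0],
    [0, 0, 0],
    [0, 0, 0],
  ],
  rotation=[
    [0, 0, 0],
    [0, 0, 0],
    [0, 0, 0],
    [0, 0, 0],
  ],
)

```text
clock: 14.3
position: [0.5505, -0.1397, 0.238]
tool_rot: [3.141, 0.002, 3.112]
force: [-10.9, 4.1, 34.1]
grip_width: 0.0486
```

There is a hard stop at z=0.238, which is the home height, after the spring ramp of about 8 N. I'll ease to a moderate push and check by eye.

>>> move_arm(
  jaw=[255, 255, 255, 255],
  dp=[
    [0, 0, -0.0013],
    [0, 0, 0],
    [0, 0, 0],
    [0, 0, 0],
  ],
  rotation=[
    [0, 0, 0],
    [0, 0, 0],
    [0, 0, 0],
    [0, 0, 0],
  ],
)

```text
clock: 14.8
position: [0.5505, -0.1397, 0.2381]
tool_rot: [3.141, 0.001, 3.112]
force: [-5.1, 1.4, 18.4]
grip_width: 0.0489
```

Run:
```python
from plan import *
f=lambda im,b:cv2.resize(im[b[1]:b[3],b[0]:b[2]],(400,300),interpolation=cv2.INTER_CUBIC)
s=grab_frame("side");w=grab_frame("wrist")
cv2.imwrite("pics/c6.png",np.hstack([f(s,(330,175,410,235)),f(w,(120,100,520,400))]))
st()
```

```text
t14.90 p [ 0.5505 -0.1397  0.2381] rpy [3.1415e+00 9.0000e-04 3.1120e+00] F [-5.4  2.4 19.8] M [0.53 1.08 0.05] w0.0483
```

View pics/c6.png

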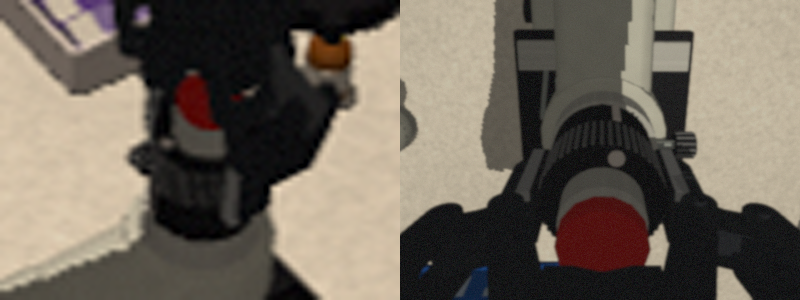

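The side view shows the tube flush on the seat. In the wrist view the dot at (617,158) and the cap haven't shifted, so the tube hasn't slipped in the grip. The push is steady at about 19 N, so I'm handing in.

```bash
python3 -c "
from h import *
from workcell import workorder
print(workorder.job_done());st()"
```

```text
the job is handed in; nothing more can be done
None
the job is handed in; nothing more can be done
```

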